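# Slide the empty tray home and rock the feeder's seesaw gate over

## Robot

A 7-joint arm with a two-finger parallel gripper is mounted at the origin on the work surface. World frame = base frame: x ahead of the robot, y to its left, z up, the work surface at z = 0. Lengths are in m, angles in rad, forces in N, time in s.
With the tool pointing down it reaches from about 0.4 to 0.85 m from the base axis. Payload 4.5 kg.
Tool frame: the origin (TCP) lies on the mounting face of the last link; the fingertips stand 166 mm ahead of it and the grasp point (between the pads) lies 147 mm ahead of it; z points along the fingers, y is the line along which they close (so a half turn about z gives the same grasp; the last joint's range is limited). The gripper opens to 88 mm and grips with 3 to 60 N. Pads are 18 mm wide; open, the fingers measure 123 mm over their backs; the gripper's body (75 mm by 187 mm) begins 45 mm behind the grasp point.
Start: joints at [-1.261, 0.689, -0.195, 1.565, 0.157, 0.902, -0.215], TCP at [0.17, 0.601, 0.405] pointing down, gripper open.
Joint ranges: [-3.01, 3.01], [-0.46, 2.08], [-1.47, 1.51], [0.13, 2.56], [-1, 4.14], [0.04, 2.09], [-2.66, 2.66]. Speed limits (rad/s): [2.57, 2.57, 3.14, 3.14, 3.14, 3.14, 3.14].

## Interface

Orientations are given as a unit quaternion [x, y, z, w].
In Python, from plant import r, snapshot gives the robot as it stands. The module is installed in compiled form; this text tells all that it offers.
- The arm moves only by the tool move_arm, never from a script. Its argument "rows" is a list of rows, each a list of 5 numbers: the shift along the tool's x, y, z in m, then the turn about the tool's z in rad, then the finger opening in m, from 0 to 0.0881. In form: [[dx, dy, dz, spin, claw], ...]. A call has 1 to 10 rows; each row shifts and turns the commanded pose from where the row before left it, along the tool's axes as they then stand; what a row does not reach is not made up. A row lasts 1/12 s, in which the tool goes at most 41.7 mm and 7.16 degrees, less where a joint would pass 70% of its speed; a pose out of reach is approached as far as the arm can. A call with a gripper value outside its range is refused whole. The fingers move at their own pace and stop on an object; "newtons" is the grip in N (left out, the last holds). Time passes only in rows, so rows that do not move let the fingers close. It gives the time, the measured TCP pose, the force, the opening and the grip force at its end, in the units of the state.
- r.get_state(): the state, without advancing time (a new reading comes with each control period).
- snapshot(name): name is "side" or "top" or "wrist"; returns a dict with "color" (384x512x3 uint8, red, green, blue), "depth" (384x512 float32, m along the optical axis (not along the pixel's ray), 0 where there is no reading), "mtx" (3x3 intrinsics, pixels), "dist" ([k1, k2, p1, p2, k3] as OpenCV has them; the pictures are not rectified), "eye" and "orientation" of the camera in the world. Camera axes: x right, y up, looking along -z (the intrinsics and any distortion apply to the point x, -y, -z); pixel columns grow to the right and rows downward; lengths in m; the calibration is good to about 2 mm. A picture is of the moment at which its call begins.
- r.finish_job(): hands the job in; it is judged then, once.
The state is a dict: "clock": time; "q": joint angles; "qd": joint speeds; "joint_torque": joint torques, N m; "tool_pos": TCP position; "eef_rot": TCP orientation; "contact_force": force on the tool from outside, world axes, zero at the start; "moment": the same for the moment, N m; "opening": opening from 0.0 (shut) to 1.0 (fully open); "finger_force": force on a finger pad.
Only numpy, scipy, OpenCV 4.12 (cv2) and the standard library are available. Lean on these libraries where they do the work, as an engineer would, in place of code of your own. Each camera call takes 0.05 s, during which the arm holds its last target. There are 200 camera calls.

## Task

Get the gravity feeder running into the empty tray: push that tray along its rail until it is home against the stop, under the chute where three capacitors wait, and then press down the raised end of the seesaw gate so that it rocks fully over and the capacitors roll down into the tray. Only push and press with the fingers: pick nothing up, do not touch the waiting capacitors, leave the filled tray and the other things on the bench where they are, and finish clear of everything with the gate left over.

Things in the scene. Friction and masses are not known exactly. Their poses are not given: they have to be found in the camera images.
- feeder: Two-lane gravity feeder of sheet steel on an aluminium base, fixed to the bench. Origin: on the bench (z 0), midway between and right below the lower lips of its two chutes. Its x axis points up the chutes (away from the robot, give or take the yaw), y across the chutes, z up. Nothing on it is higher than 175 mm; it reaches to x = 220 mm.
- chute_lip (a point): Middle of the lower lip of the chute that holds the waiting capacitors: feeder x = 0, y = -55, floor at z = 62 mm. The equal, now empty chute lies at y = +55. Both are 46 mm wide inside with walls 20 mm high and slope up along +x at 16 degrees.
- rail_stop (a point): Middle of the top of the fixed stop, a rib 8 mm wide at feeder y = 0, top z = 18 mm, that parts the two tray bays. The rail in front of and below the lips is a 6 mm plate from y = -265 to +125 with a lip on the robot's side (inner face x = -103.5, top z = 18 mm) and a fence at the back (inner face x = 23.5, top z = 26 mm): a tray there slides only along y.
- tray_home (a point): The place of the tray's origin when the tray is home against the stop: feeder x = -40, y = -54, z = 6 mm.
- gate (a joint): The seesaw gate, rad. About +0.27 (the start): its +y end up, its -y end down with the blade holding the capacitors back; 0: level; -0.28: rocked over on its other stop, +y end down, -y blade clear above the capacitors. It is heavier above its pivot, so past level it falls over by itself and stays; under 1 N on a pad moves it.
- gate_pivot (a point): Middle of the gate's pivot, whose axis runs along the feeder's x: feeder x = 70, y = 0, z = 103 mm. The gate is a steel bar 212 mm long and 20 mm wide lying across both chutes, with a blade hanging over each.
- pad_left (a point): Centre of the top face of the rubber pad (24 mm along the feeder's x, 40 mm along the bar) at the gate's +y end, the raised end at the start. It lies 88 mm along the bar from the pivot and 46 mm above it: in feeder coordinates at y = 72, z = 172 mm when up, y = 97, z = 123 mm when down.
- pad_right (a point): Centre of the top face of the same pad at the gate's -y end, low at the start, raised when the gate is over.
- tray: The empty blue plastic tray, standing loose in the rail short of home, on the -y side. 120 mm (x, across the rail) by 100 mm (y, along the rail) by 50 mm high, walls 4 mm, about 0.1 kg. Origin: centre of its underside, on the plate at z = 6 mm; axes as the feeder's. It starts 60 to 140 mm short of home, towards the feeder's -y.
- full_tray: An equal tray already holding three capacitors, in the bay at feeder y = +55 mm. To be left alone.
- cap1_center (a point): Centre of the first waiting capacitor, a black cylinder 25 mm across and 40 mm long lying across the chute at feeder y = -55 mm, against the gate's blade at x = 85 mm.
- cap2_center (a point): Centre of the second waiting capacitor, behind the first.
- cap3_center (a point): Centre of the third waiting capacitor, behind the second.
- solder_reel: Bystander, to be left alone (mm): a flat-lying aluminium solder reel, 60 across, 40 high, origin under its centre.
- flux_jar: Bystander, to be left alone (mm): an amber jar with a black cap, 46 across, 48 high, origin under its centre.
- screwdriver: Bystander, to be left alone (mm): a screwdriver, 170 long, lying on the bench on the robot's side of the tray rail, handle towards its own -x.
- cleaner_bottle: Bystander, to be left alone (mm): a white bottle, 54 across, 130 high, standing behind the empty end of the tray rail, origin under its centre.
- heatsink: Bystander, to be left alone (mm): a finned aluminium heat sink, 50 x 40 x 26, standing between the chutes and the bottle, origin under its centre.
- board: Bystander, to be left alone (mm): a green circuit board with a few components, 100 x 70, up to 16 high, lying beside the chutes, origin under its centre.
Things that resemble listed ones, but are neither listed nor needed, are in the scene too. Leave any turquoise look-alike of the tray alone.

How it is judged:
By the outcome, as a careful person would: the job done as asked, in the order asked, and still so for the second after the job is handed in, with the robot touching nothing.
It also fails if it takes over 54 s, if anything falls off the work surface, if the arm or the gripper's body presses on something with over 40 N, if the wrist force passes 120 N, or if a joint passes its speed limit or range.

## Working session

There is one attempt and no reset: what is moved stays moved. The work goes in short steps, Python scripts to look and compute and a tool call to move; the robot and the scene stay as the last step left them, time stands still between calls to the robot, and variables do not carry over. Pictures are saved under pics/ and viewed, at most 10 in all, crops included, and the job is handed in when it is done.

Besides the shell and the picture viewer there is one more tool, called as name([rows], argument=value, ...), one row to a line, values as JSON. move_arm: Moves the arm, as the interface text tells. Its arguments: {"type":"object","properties":{"rows":{"type":"array"},"newtons":{"type":"number"}},"required":["rows"]}

```bash
mkdir -p pics
cat > h.py <<'E'
import numpy as np, cv2, pickle
from scipy.spatial.transform import Rotation as R
def take(n,f):
    from plant import snapshot
    s=snapshot(n); pickle.dump(s,open(f'pics/{f}.pkl','wb')); cv2.imwrite(f'pics/{f}.png',s['color'][:,:,::-1]); return s
def load(f): return pickle.load(open(f'pics/{f}.pkl','rb'))
def rays(s,px):
    u=cv2.undistortPoints(np.array(px,float).reshape(-1,1,2),np.array(s['mtx']),np.array(s['dist']))[:,0]
    d=np.c_[u[:,0],-u[:,1],-np.ones(len(u))]
    return np.array(s['eye']),R.from_quat(s['orientation']).apply(d)
def plane(s,px,z):
    e,d=rays(s,px); return e+d*((z-e[2])/d[:,2])[:,None]
def depthpts(s,px):
    e,d=rays(s,px); p=np.array(px).astype(int); return e+d*s['depth'][p[:,1],p[:,0]][:,None]
E
python3 - <<'E'
from h import *
from plant import r
a=take('top','top0');b=take('side','side0')
print(r.get_state()); print(a['eye'],a['orientation'],b['eye'],b['orientation'])
cv2.imwrite('pics/both.png',np.vstack([a['color'],b['color']])[:,:,::-1][:, :] if 0 else cv2.resize(np.hstack([a['color'],b['color']])[:,:,::-1],(800,300)))
E
```

```text
{'clock': 0.1, 'q': array([-1.26123582,  0.68987877, -0.19451077,  1.56624796,  0.15732625,
        0.90246963, -0.21508511]), 'qd': array([-3.98093614e-05, -2.48697322e-03, -2.05390105e-03, -2.86124169e-03,
        6.45677944e-04, -2.31322423e-03,  9.31436176e-04]), 'joint_torque': array([-3.44685861e-03, -5.28504252e+01, -1.27171978e+00, -1.53837043e+01,
       -5.26432937e-02,  1.99672279e-03,  3.09054099e-05]), 'tool_pos': array([0.17012317, 0.60109517, 0.40400098]), 'eef_rot': array([ 1.37393598e-01,  9.90516204e-01, -8.04593807e-04, -3.98080430e-05]), 'contact_force': array([0.66666881, 0.20202371, 0.23208717]), 'moment': array([0.03887161, 0.00374526, 0.00894261]), 'finger_force': 0.0, 'opening': 0.9994323950253107}
[0.51060355 0.00295652 1.14871726] [-0.02366286  0.02215933  0.70745832 -0.70601116] [ 0.54296126 -0.5553368   0.82072171] [ 3.36358886e-01  4.58676373e-04 -2.35562882e-02  9.41439106e-01]
```

View pics/top0.png

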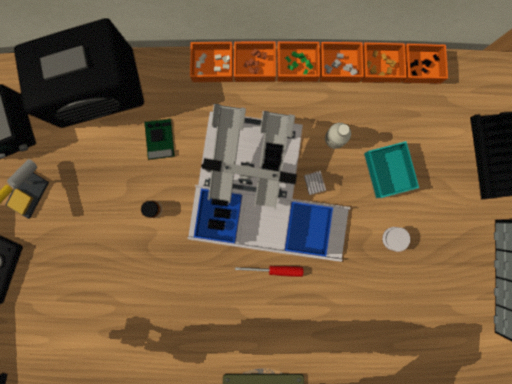

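View pics/side0.png

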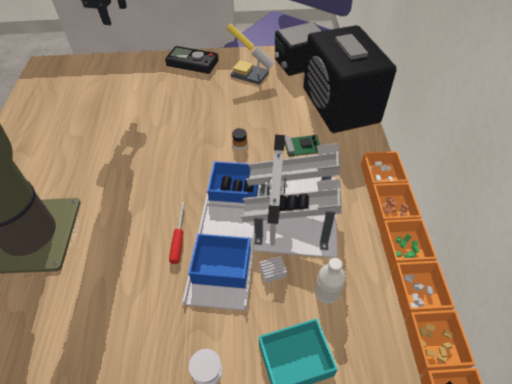

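The top view shows the wanted empty blue tray at (308,228). It could be mistaken for the full blue tray at (217,217), which has 3 black caps, or the turquoise look-alike at (392,170). The gate pads are at about (213,166) and (289,172), and the capacitors at (272,155). By its description (blue, empty, in the rail) I choose (308,228).

Run:
```python
from h import *
s=load('top0'); hsv=cv2.cvtColor(s['color'],cv2.COLOR_RGB2HSV)
m=cv2.inRange(hsv,(105,120,40),(125,255,255)); m[:180]=0; m[270:]=0
m=cv2.morphologyEx(m,cv2.MORPH_CLOSE,np.ones((9,9)))
C=[c for c in cv2.findContours(m,0,2)[0] if cv2.contourArea(c)>300]
for c in C:
    b=cv2.boxPoints(cv2.minAreaRect(c)); p=plane(s,b,.056); print(b.round(0).tolist(),'\n',p[:,:2].round(3).tolist(),p.mean(0).round(3), np.linalg.norm(p[0]-p[1]),np.linalg.norm(p[1]-p[2]))
k=cv2.inRange(hsv,(0,0,0),(180,255,60)); k[:130]=0;k[200:]=0;k[:,:200]=0;k[:,310:]=0
for c in cv2.findContours(k,0,2)[0]:
    if cv2.contourArea(c)<15: continue
    (u,v),wh,a=cv2.minAreaRect(c); print((u,v),wh,a,plane(s,[[u,v]],.172).round(3),plane(s,[[u,v]],.123).round(3),'depth',depthpts(s,[[u,v]]).round(3))
im=cv2.resize(s['color'][95:270,180:430],None,fx=3.2,fy=3.2,interpolation=cv2.INTER_CUBIC)
cv2.imwrite('pics/crop.png',im[:,:,::-1])
```

```text
[[284.0, 250.0], [291.0, 201.0], [333.0, 207.0], [326.0, 256.0]] 
 [[0.42, -0.052], [0.538, -0.07], [0.523, -0.17], [0.405, -0.152]] [ 0.472 -0.111  0.056] 0.11859735564777084 0.10098063451316826
[[194.0, 237.0], [201.0, 188.0], [242.0, 194.0], [234.0, 243.0]] 
 [[0.452, 0.166], [0.569, 0.149], [0.554, 0.05], [0.438, 0.068]] [0.503 0.108 0.056] 0.11820305090149552 0.09983784332115703
(281.7500305175781, 193.25) (6.008327484130859, 6.957010269165039) 18.434947967529297 [[ 0.552 -0.042  0.172]] [[ 0.554 -0.044  0.123]] depth [[ 0.559 -0.049  0.011]]
(243.4099578857422, 187.12998962402344) (21.496047973632812, 3.535534143447876) 8.130102157592773 [[0.565 0.041 0.172]] [[0.568 0.043 0.123]] depth [[0.571 0.045 0.068]]
(287.5946044921875, 177.43243408203125) (16.76869773864746, 9.86393928527832) 9.462321281433105 [[ 0.586 -0.054  0.172]] [[ 0.59  -0.057  0.123]] depth [[ 0.59  -0.057  0.126]]
(211.5594024658203, 164.90594482421875) (19.005210876464844, 10.845905303955078) 5.710593223571777 [[0.614 0.11  0.172]] [[0.619 0.116 0.123]] depth [[0.614 0.11  0.17 ]]
(272.3760070800781, 156.4320068359375) (17.351890563964844, 26.475048065185547) 10.30484676361084 [[ 0.632 -0.022  0.172]] [[ 0.638 -0.023  0.123]] depth [[ 0.639 -0.023  0.117]]
```

View pics/crop.png

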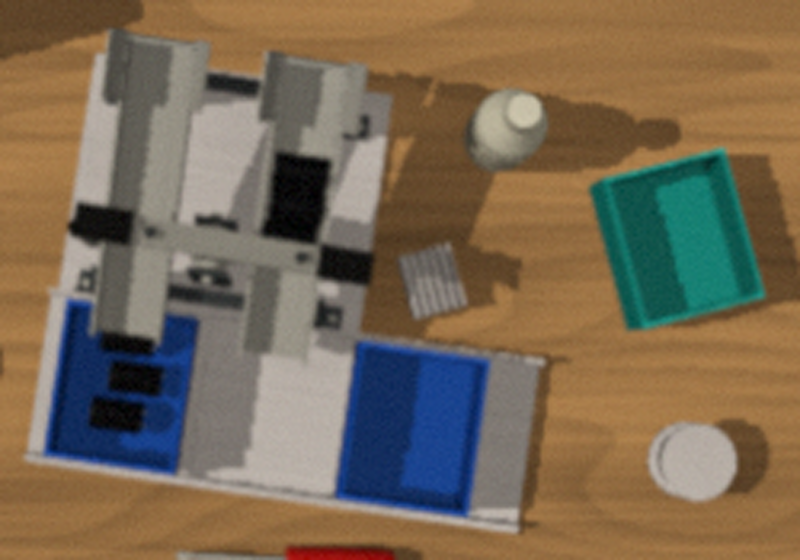

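The close crop confirms it: the blue tray in the rail is empty. From the pads and trays the feeder is at about (0.5345, 0.0487) with yaw -0.145 rad. The tray is at feeder y≈-0.167, so it's about 113 mm short of home. I'll align tool y with feeder y, close the fingers and go behind the tray.

move_arm([
  [0,0,0,-0.066,0],
  [0,0,0,-0.066,0],
  [-0.034,-0.019,0,0,0],
  [-0.034,-0.019,0,0,0],
  [-0.034,-0.019,0,0,0],
  [-0.034,-0.019,0,0,0],
  [-0.034,-0.019,0,0,0],
  [-0.034,-0.019,0,0,0],
  [-0.034,-0.019,0,0,0],
  [-0.034,-0.019,0,0,0],
], newtons=20)

```text
clock: 0.93
tool_pos: [0.4188, 0.4105, 0.4044]
eef_rot: [0.072, 0.997, -0.0, -0.0]
contact_force: [0.5, 0.7, -1.2]
opening: 0.27
finger_force: 0.0
```

```bash
cat >> h.py <<'E'
O=np.array([.5345,.0487]); PSI=-.145
ex=np.array([np.cos(PSI),np.sin(PSI)]); ey=np.array([-ex[1],ex[0]])
def st():
    from plant import r
    s=r.get_state(); d=s['tool_pos'][:2]-O
    t=R.from_quat(s['eef_rot']).as_matrix()
    print('t',round(s['clock'],2),'feeder xy',(d@ex).round(4),(d@ey).round(4),'tip z',round(s['tool_pos'][2]-.166,4),'tool y yaw err',round(np.arctan2(t[1,1],t[0,1])-PSI-np.pi/2,4),'tz',t[:,2].round(3),'F',s['contact_force'].round(1),'open',round(s['opening'],3))
E
python3 -c "from h import *;st()"
```

```text
t 0.93 feeder xy -0.1667 0.3412 tip z 0.2384 tool y yaw err 0.0013 tz [-0.    -0.001 -1.   ] F [ 0.5  0.7 -1.2] open 0.27
```

move_arm([
  [-0.02,-0.03,0,0,0],
  [-0.02,-0.03,0,0,0],
  [-0.02,-0.03,0,0,0],
  [-0.02,-0.03,0,0,0],
  [0,-0.035,0,0,0],
  [0,-0.035,0,0,0],
  [0,-0.035,0,0,0],
  [0,-0.035,0,0,0],
  [0,-0.035,0,0,0],
  [0,-0.035,0,0,0],
])

```text
clock: 1.77
tool_pos: [0.4489, 0.0723, 0.4046]
eef_rot: [0.072, 0.997, -0.0, -0.0]
contact_force: [0.0, -0.2, -0.3]
opening: 0.003
finger_force: 0.0
```

move_arm([
  [0,-0.03,0,0,0],
  [0,-0.03,0,0,0],
  [0,-0.03,0,0,0],
  [0,-0.03,0,0,0],
  [0,-0.03,0,0,0],
  [0,-0.03,0,0,0],
  [0,-0.02,0,0,0],
  [0,-0.02,0,0,0],
  [0,0,0,0,0],
  [0,0,0,0,0],
])

```text
clock: 2.6
tool_pos: [0.4177, -0.1445, 0.4045]
eef_rot: [0.073, 0.997, 0.0, -0.0]
contact_force: [-0.1, 0.5, 0.7]
opening: 0.008
finger_force: 0.0
```

```bash
python3 -c "from h import *;st()"
```

```text
t 2.6 feeder xy -0.0877 -0.208 tip z 0.2385 tool y yaw err -0.0014 tz [-0.  0. -1.] F [-0.1  0.5  0.7] open 0.008
```

move_arm([
  [-0.017,-0.02,0,0,0],
  [-0.016,-0.019,0,0,0],
  [0,0,0.03,0,0],
  [0,0,0.035,0,0],
  [0,0,0.035,0,0],
  [0,0,0.03,0,0],
  [0,0,0.02,0,0],
  [0,0,0,0,0],
  [0,0,0,0,0],
])

```text
clock: 3.35
tool_pos: [0.4454, -0.1855, 0.2542]
eef_rot: [0.071, 0.998, 0.001, -0.001]
contact_force: [-0.0, -0.3, -0.1]
opening: 0.003
finger_force: 0.0
```

```bash
python3 -c "
from h import *;st();a=take('side','s1');b=take('wrist','w1')
cv2.imwrite('pics/p1.png',np.hstack([cv2.resize(a['color'][100:384,130:400],(456,480)),cv2.resize(b['color'],(344,480))])[:,:,::-1])"
```

```text
t 3.35 feeder xy -0.0544 -0.2447 tip z 0.0882 tool y yaw err 0.0037 tz [-0.002  0.001 -1.   ] F [-0.  -0.3 -0.1] open 0.003
```

View pics/p1.png

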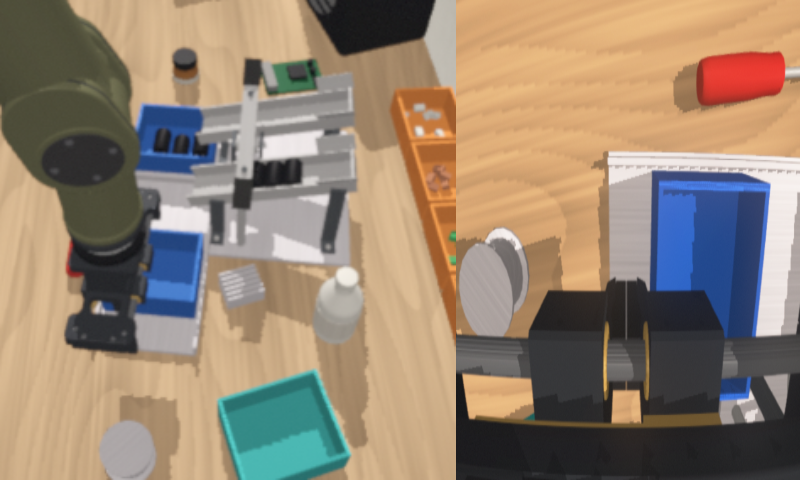

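The side view shows the closed fingers over the plate, on the far (-y) side of the empty tray. In the wrist view the tips at (627,285) are clear of the tray wall at (652,250). Next I descend and push.

move_arm([
  [0,0,0.02,0,0],
  [0,0,0.02,0,0],
  [0,0,0.018,0,0],
  [0,0,0,0,0],
  [0,0.01,0,0,0],
  [0,0.01,0,0,0],
  [0,0.01,0,0,0],
  [0,0.01,0,0,0],
  [0,0.01,0,0,0],
  [0,0,0,0,0],
])

```text
clock: 4.28
tool_pos: [0.453, -0.1346, 0.1972]
eef_rot: [0.07, 0.998, 0.001, 0.001]
contact_force: [-0.1, -0.2, 1.1]
opening: 0.008
finger_force: 0.0
```

```bash
cat >> h.py <<'E'
def tray(s):
    hsv=cv2.cvtColor(s['color'],cv2.COLOR_RGB2HSV)
    m=cv2.inRange(hsv,(105,120,40),(125,255,255)); m[:180]=0; m[270:]=0
    m=cv2.morphologyEx(m,cv2.MORPH_CLOSE,np.ones((9,9)))
    for c in cv2.findContours(m,0,2)[0]:
        if cv2.contourArea(c)>300:
            p=plane(s,c[:,0].astype(float),.056)[:,:2]-O; x=p@ex; y=p@ey
            print('blue x %.3f..%.3f y %.3f..%.3f'%(x.min(),x.max(),y.min(),y.max()))
E
python3 -c "
from h import *;st();tray(take('top','t1'))"
```

```text
t 4.28 feeder xy -0.0542 -0.1931 tip z 0.0312 tool y yaw err 0.0057 tz [ 0.001  0.002 -1.   ] F [-0.1 -0.2  1.1] open 0.008
blue x -0.099..0.022 y -0.178..-0.075
blue x -0.098..0.020 y 0.005..0.104
```

move_arm([
  [0,0.008,0,0,0],
  [0,0.008,0,0,0],
  [0,0.008,0,0,0],
  [0,0.008,0,0,0],
  [0,0.008,0,0,0],
  [0,0.008,0,0,0],
  [0,0.008,0,0,0],
  [0,0,0,0,0],
  [0,0,0,0,0],
])

```text
clock: 5.08
tool_pos: [0.4604, -0.0813, 0.1966]
eef_rot: [0.071, 0.997, 0.0, 0.0]
contact_force: [0.5, 0.1, 0.1]
opening: 0.008
finger_force: 0.0
```

```bash
python3 -c "
from h import *;st();tray(take('top','t2'))"
```

```text
t 5.08 feeder xy -0.0545 -0.1394 tip z 0.0306 tool y yaw err 0.0029 tz [ 0.     0.001 -1.   ] F [0.5 0.1 0.1] open 0.008
blue x -0.098..0.020 y -0.123..-0.021
blue x -0.098..0.020 y 0.005..0.104
```

move_arm([
  [0,0.004,0,0,0],
  [0,0.004,0,0,0],
  [0,0.003,0,0,0],
  [0,0.002,0,0,0],
  [0,0.001,0,0,0],
  [0,0.001,0,0,0],
  [0,0.001,0,0,0],
  [0,0.001,0,0,0],
  [0,0,0,0,0],
])

```text
clock: 5.88
tool_pos: [0.4627, -0.0652, 0.1967]
eef_rot: [0.072, 0.997, 0.0, 0.0]
contact_force: [0.4, -1.0, 0.3]
opening: 0.006
finger_force: 0.1
```

move_arm([
  [0,0.001,0,0,0],
  [0,0.001,0,0,0],
  [0,0,0,0,0],
])

```text
clock: 6.13
tool_pos: [0.463, -0.0632, 0.1967]
eef_rot: [0.072, 0.997, 0.0, 0.0]
contact_force: [0.1, 0.1, 0.8]
opening: 0.003
finger_force: 0.1
```

```bash
python3 -c "
from h import *;st();tray(take('top','t3'))"
```

```text
t 6.13 feeder xy -0.0546 -0.1211 tip z 0.0307 tool y yaw err 0.0014 tz [ 0.  0. -1.] F [0.1 0.1 0.8] open 0.003
blue x -0.098..0.023 y -0.107..0.104
```

Now the tray masks merge, so it's nearly there. I'll creep on until the force shows the stop.

move_arm([
  [0,0.001,0,0,0],
  [0,0.001,0,0,0],
  [0,0,0,0,0],
])

```text
clock: 6.43
tool_pos: [0.4636, -0.062, 0.1968]
eef_rot: [0.072, 0.997, -0.0, 0.001]
contact_force: [0.4, -2.8, 1.0]
opening: 0.003
finger_force: 1.5
```

move_arm([
  [0,0.001,0,0,0],
  [0,0.001,0,0,0],
  [0,0,0,0,0],
])

```text
clock: 6.68
tool_pos: [0.4642, -0.0613, 0.1971]
eef_rot: [0.073, 0.997, -0.001, 0.001]
contact_force: [1.2, -7.6, 2.4]
opening: 0.01
finger_force: 3.4
```

The tray is home: it stopped with 7.6 N on the fingers. Next I back off, rise, and go above the raised pad.

move_arm([
  [0,-0.01,0,0,0],
  [0,-0.02,0,0,0],
  [0,-0.01,0,0,0],
  [0,0,-0.03,0,0],
  [0,0,-0.035,0,0],
  [0,0,-0.035,0,0],
  [0,0,-0.035,0,0],
  [0,0,-0.035,0,0],
  [0,0,-0.03,0,0],
  [0,0,0,0,0],
])

```text
clock: 7.52
tool_pos: [0.4588, -0.099, 0.4015]
eef_rot: [0.072, 0.997, -0.0, 0.005]
contact_force: [1.0, 0.7, 0.3]
opening: 0.009
finger_force: 0.0
```

```bash
python3 -c "
from h import *;st();take('wrist','w4');s=take('top','t4');take('side','s4');tray(s)
cv2.imwrite('pics/p4.png',cv2.resize(load('side' if 0 else 's4')['color'][120:340,150:380],None,fx=2.6,fy=2.6)[:,:,::-1])"
```

```text
t 7.52 feeder xy -0.0536 -0.1571 tip z 0.2355 tool y yaw err 0.0012 tz [ 0.009 -0.001 -1.   ] F [1.  0.7 0.3] open 0.009
blue x -0.098..0.023 y -0.105..0.104
```

View pics/p4.png

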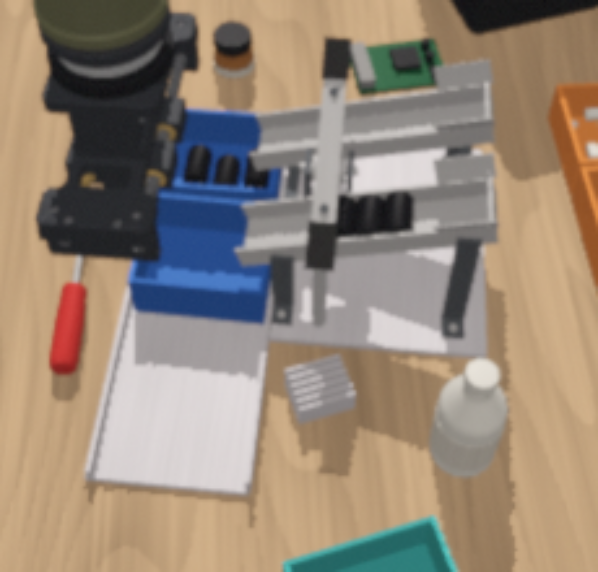

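The tray, centred at (205,250) in the crop, is home under the chute. Its -y edge reads -0.105, against an ideal of -0.104. The gate's raised pad is at (337,58) and the capacitors still wait at (372,212). I'll go above the raised pad, to feeder (0.070, 0.085).

move_arm([
  [-0.02,0.03,0,0,0],
  [-0.02,0.03,0,0,0],
  [-0.02,0.03,0,0,0],
  [-0.02,0.03,0,0,0],
  [-0.02,0.03,0,0,0],
  [-0.02,0.03,0,0,0],
  [-0.004,0.03,0,0,0],
  [0,0.02,0,0,0],
  [0,0.01,0,0,0],
  [0,0,0,0,0],
])

```text
clock: 8.5
tool_pos: [0.6142, 0.1238, 0.3946]
eef_rot: [0.069, 0.998, 0.0, -0.002]
contact_force: [-0.9, -0.5, -0.2]
opening: 0.004
finger_force: 0.0
```

```bash
python3 -c "
from h import *;st();a=take('side','s5');b=take('wrist','w5')
cv2.imwrite('pics/p5.png',np.hstack([cv2.resize(a['color'][80:330,150:380],(420,456)),cv2.resize(b['color'],(380,456))])[:,:,::-1])"
```

```text
t 8.5 feeder xy 0.068 0.0858 tip z 0.2286 tool y yaw err 0.0061 tz [-0.004  0.001 -1.   ] F [-0.9 -0.5 -0.2] open 0.004
```

View pics/p5.png

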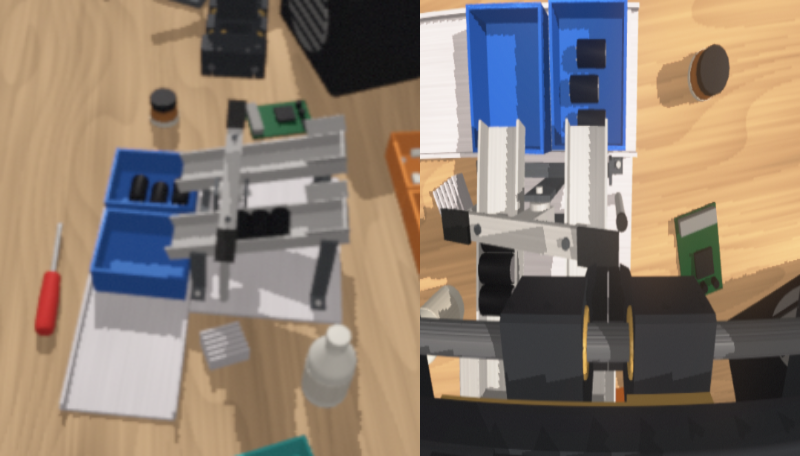

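The side view shows the gripper above the raised pad. The wrist view has the fingertips at (607,275), in line with the pad at (598,248). Now I press.

move_arm([
  [0,0,0.02,0,0],
  [0,0,0.02,0,0],
  [0,0,0.01,0,0],
  [0,0,0.006,0,0],
  [0,0,0.006,0,0],
  [0,0,0.006,0,0],
  [0,0,0.006,0,0],
  [0,0,0.006,0,0],
  [0,0,0,0,0],
])

```text
clock: 9.35
tool_pos: [0.6146, 0.1205, 0.3157]
eef_rot: [0.072, 0.997, -0.0, -0.001]
contact_force: [-0.9, 0.2, -0.3]
opening: 0.005
finger_force: 0.0
```

move_arm([
  [0,0,0.005,0,0],
  [0,0,0.005,0,0],
  [0,0,0.004,0,0],
  [0,0,0,0,0],
])

```text
clock: 9.68
tool_pos: [0.6145, 0.1205, 0.3017]
eef_rot: [0.072, 0.997, -0.0, -0.001]
contact_force: [-0.2, -0.4, -0.3]
opening: 0.007
finger_force: 0.0
```

```bash
python3 -c "
from h import *;st();a=take('side','s6')
cv2.imwrite('pics/p6.png',cv2.resize(a['color'][80:330,150:380],(552,600))[:,:,::-1])"
```

```text
t 9.68 feeder xy 0.0688 0.0827 tip z 0.1357 tool y yaw err 0.0013 tz [-0.002 -0.001 -1.   ] F [-0.2 -0.4 -0.3] open 0.007
```

View pics/p6.png

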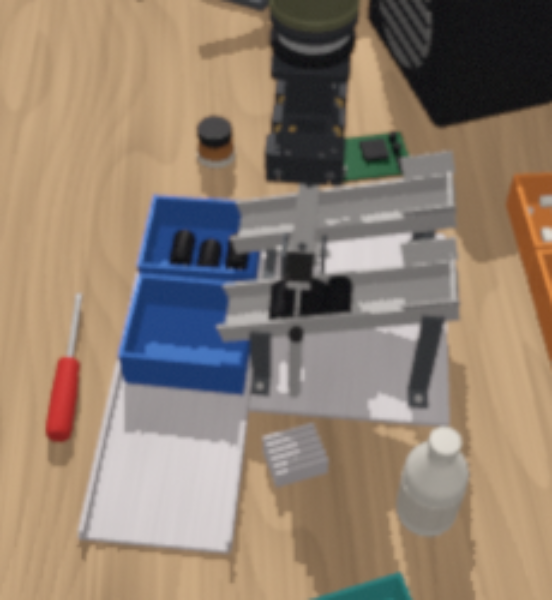

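The gate has rocked over, with its -y pad up at (300,265), and the first capacitor is starting to roll at (283,298). I'll let it run, then lift straight up.

move_arm([
  [0,0,0.003,0,0],
  [0,0,0,0,0],
  [0,0,0,0,0],
  [0,0,0,0,0],
  [0,0,0,0,0],
  [0,0,0,0,0],
  [0,0,0,0,0],
  [0,0,0,0,0],
  [0,0,0,0,0],
  [0,0,0,0,0],
])

```text
clock: 10.57
tool_pos: [0.6149, 0.1207, 0.2997]
eef_rot: [0.072, 0.997, 0.0, 0.0]
contact_force: [0.2, 0.2, 0.5]
opening: 0.004
finger_force: 0.0
```

move_arm([
  [0,0,-0.01,0,0],
  [0,0,-0.02,0,0],
  [0,0,-0.03,0,0],
  [0,0,-0.03,0,0],
  [0,0,-0.03,0,0],
  [0,0.02,-0.01,0,0],
  [0,0.035,0,0,0],
  [0,0.035,0,0,0],
  [0,0.035,0,0,0],
  [0,0.035,0,0,0],
])

```text
clock: 11.4
tool_pos: [0.6377, 0.2805, 0.4309]
eef_rot: [0.072, 0.997, 0.0, 0.0]
contact_force: [0.7, -0.5, -0.1]
opening: 0.005
finger_force: 0.0
```

move_arm([
  [0,0.03,0,0,0],
  [0,0.02,0,0,0],
  [0,0,0,0,0],
  [0,0,0,0,0],
  [0,0,0,0,0],
  [0,0,0,0,0],
  [0,0,0,0,0],
  [0,0,0,0,0],
  [0,0,0,0,0],
  [0,0,0,0,0],
])

```text
clock: 12.23
tool_pos: [0.6451, 0.328, 0.4299]
eef_rot: [0.072, 0.997, -0.0, 0.0]
contact_force: [0.9, 0.7, 1.0]
opening: 0.008
finger_force: 0.0
```

```bash
python3 -c "
from h import *;st();a=take('side','s7');b=take('top','t7');tray(b)
hsv=cv2.cvtColor(b['color'],cv2.COLOR_RGB2HSV);k=cv2.inRange(hsv,(0,0,0),(180,255,60)); k[:130]=0;k[260:]=0;k[:,:190]=0;k[:,310:]=0
for c in cv2.findContours(k,0,2)[0]:
    if cv2.contourArea(c)<15: continue
    q=depthpts(b,[cv2.minAreaRect(c)[0]])[0];d=q[:2]-O;print('dark',(d@ex).round(3),(d@ey).round(3),q[2].round(3))
cv2.imwrite('pics/p7.png',np.hstack([cv2.resize(a['color'][120:330,150:380],(400,400)),cv2.resize(b['color'][90:270,180:360],(400,400))])[:,:,::-1])"
```

```text
t 12.23 feeder xy 0.0691 0.2924 tip z 0.2639 tool y yaw err 0.0006 tz [ 0. -0. -1.] F [0.9 0.7 1. ] open 0.008
blue x -0.099..0.020 y -0.105..0.104
dark -0.069 -0.06 0.061
dark -0.062 0.057 0.033
dark -0.032 0.047 0.036
dark -0.007 0.057 0.036
dark 0.037 -0.092 0.01
dark 0.038 0.002 0.06
dark 0.069 -0.077 0.176
dark 0.07 0.096 0.123
```

View pics/p7.png

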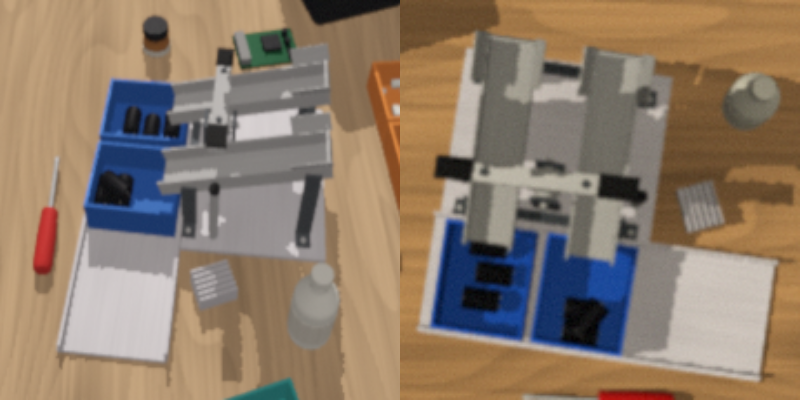

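The chute is empty and the capacitors are in the tray, at (583,320) in the top crop. The gate is fully over (raised pad at z 0.176, low pad at 0.123), both trays are in place and the arm is clear.

```bash
python3 -c "
from plant import r
print(r.finish_job())"
```

```text
the job is handed in; nothing more can be done
None
```

The job is handed in: the tray is home against the stop, the gate is left fully over, the chute is empty with its capacitors in the tray, and the arm finished clear of everything at about 12 s.

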